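Move the push-and-turn safety cap to the open thinner bottle

ROBOT

A 6-joint arm with a two-finger parallel gripper is mounted at the origin on the work surface; the furniture and walls round the work are solid. World frame = base frame: x ahead of the robot, y to its left, z up, the work surface at z = 0. Lengths are in m, angles in rad, forces in N, time in s.
With the tool pointing down it reaches from about 0.325 to 0.775 m from the base axis. Payload 5.5 kg.
Tool frame: the origin (TCP) lies on the centre line of the jaws, within the pads' length; the fingertips stand 11 mm ahead of it and the grasp point (between the pads) lies 8 mm behind it (arm.finger_overhang is the distance from the TCP to the fingertips, in m); z points along the fingers, y is the line along which they close (so a half turn about z gives the same grasp; the last joint's range is limited). The gripper opens to 88 mm and grips with 3 to 60 N. Pads are 20 mm wide; open, the fingers measure 115 mm over their backs; the gripper's body (75 mm by 178 mm) begins 61 mm behind the grasp point.
Start: joints at [-1.164, 0.091, 1.231, -0, 1.82, -0.057], TCP at [0.268, -0.537, 0.234] pointing down, gripper open.
Joint ranges: [-2.87, 2.87], [-0.86, 2.18], [0.17, 2.46], [-1.51, 4.65], [0.06, 2.69], [-2.65, 2.65]. Speed limits (rad/s): [2.57, 2.57, 3.01, 3.14, 3.14, 3.14].

INTERFACE

Orientations are given as a rotation vector (axis times angle).
In Python, from station import arm gives the robot as it stands.
- The arm moves only by the tool play_rows, never from a script. Its argument "moves" is text: rows parted by semicolons, each of 7 numbers parted by spaces: the shift along the tool's x, y, z scaled (see below), then the turn, a rotation vector about the tool's x, y, z scaled (see below), then the opening, from -1 (shut) to 1 (fully open). A call has 1 to 8 rows; each row is the pose to reach, as a shift and turn from the pose commanded when the call began, along the tool's axes at that moment; what a row does not reach only later rows make up. The controller multiplies each number of a shift by 40 cm and each number of a turn by 90 degrees. A row lasts 1/12 s, in which the tool goes at most 41.7 mm and 7.16 degrees, less where a joint would pass 70% of its speed; a pose out of reach is approached as far as the arm can. A call with a number of a shift or a turn outside -1 to 1 is refused whole. A call with a gripper value outside its range is refused whole. The fingers move at their own pace and stop on an object; the grip force is fixed at half the most. Time passes only in rows, so rows that repeat a pose let the fingers close. It gives the time, the measured TCP pose, the force, the opening and the grip force at its end, in the units of the state.
- arm.get_state(): the state, without advancing time (a new reading comes with each control period).
- arm.get_image(name): name is "scene" or "side" or "wrist"; returns a dict with "image" (420x560x3 uint8, red, green, blue), "z_map" (420x560 float32, m along the optical axis (not along the pixel's ray), 0 where there is no reading), "vertical_fov" (degrees; the focal length in pixels is half the picture's height over the tangent of half this angle, whatever the lens; pixels are square), "cx", "cy" (the principal point, pixels), "extrinsics" (4x4, takes a point from camera to world coordinates). Camera axes: x right, y up, looking along -z (the intrinsics and any distortion apply to the point x, -y, -z); pixel columns grow to the right and rows downward; lengths in m; the calibration is good to about 2 mm. The wrist camera is an equidistant fisheye: a pixel r from the principal point sees the ray r / f radians off the axis. A picture is of the moment at which its call begins.
- arm.job_done(): hands the job in; it is judged then, once.
Trained networks look in a picture, given as the dict that the camera call returned (one of the last four; its "shot" number tells which), for a name from the list of things; names that differ only in an ending like _2 or _b are one class to them, and where a whole thing is asked for, a point or a joint stands for the part that bears it (a point fixed in the world has none). Each returns a list of dicts, best first, with "confidence" (0 to 1); they miss things now and then, are a little off and sometimes report something else, mostly with a low value. They report only what shows in the picture. A call takes as long as a camera call.
- arm.boxes_of(thing, picture): "bbox" ([left, top, width, height] in pixels, round what is visible of it).
- arm.trace(thing, picture): "mask" (420x560 bool, what is visible of it) and "bbox" ([left, top, width, height] in pixels, round what is visible of it).
- arm.place_of(thing, picture): "pixel" ([row, column] in pixels: a listed point, or the origin of a listed thing).
The state is a dict: "clock": time; "joints": joint angles; "dq": joint speeds; "tau": joint torques, N m; "tcp_pos": TCP position; "orientation": TCP orientation; "contact_force": force on the tool from outside, world axes, zero at the start; "ft_torque": the same for the moment, N m; "finger_gap": finger opening in m; "grasp_force": force on a finger pad.
Only numpy, scipy, OpenCV 4.12 (cv2) and the standard library are available. Lean on these libraries where they do the work, as an engineer would, in place of code of your own. Each camera call takes 0.05 s, during which the arm holds its last target. There are 200 camera calls.

TASK

The big thinner bottle must not be left standing open: take the push-and-turn safety cap off the emptied small bottle (press it down against its spring, keep it pressed while turning it anticlockwise to its stop, lift it off) and lock it on the big bottle, feeling for the slots, pressing it down, turning it clockwise to its stop and letting it spring up. Press and turn with care, never ramming or wrenching the cap against a bottle, and leave the jar, the tin and the tape where they stand.

Things in the scene. Friction and masses are not known exactly. Their poses are not given: they have to be found in the camera images.
- cap: loose black ribbed safety cap, 56 mm across, 32 mm high, 0.1 kg, locked on the small bottle at the start. Origin: centre of its lower edge; z up. Grip it by its ribbed side, any way round; it is strong enough for a 50 N grip. More than 60 N between cap and bottle, pressing or turning, damages them. It turns with about 0.1 N m while pressed; a quickly rising moment means a stop or a lug that rubs
- cap_top (a point): centre of the cap's top, 32 mm above its origin. A sealing disc on a spring inside the cap bears on the bottle's rim: 2 N at first touch, then 1.7 N per mm. Pressing a locked cap: nothing yields below about 9 N; at 15 N (3.5 mm down) its lugs leave their pockets; at 18 N (5.5 mm down) its edge meets a hard collar on the neck
- cap_lug (a point): one of the cap's three inward lugs, 7 mm wide, 2 to 7 mm above the lower edge and 22.5 mm off the axis, on the cap's x axis; the others at 120 and 240 degrees. A raised bar on the cap's top marks each lug
- small_bottle: emptied small square white bottle with the cap on, 78 mm wide, 150 mm high without cap, in a 128 mm square steel holder (33 mm high) screwed to the table, so that it cannot turn or lift. Origin: centre of the holder's underside; z up
- small_mouth (a point): centre of the small bottle's mouth, at the top of its rim. The locked cap's origin is 16 mm below it. Pressed, the cap turns 43 to 48 degrees anticlockwise (seen from above) to a stop; there its lugs stand in the slots and it lifts straight off
- small_flange (a point): centre of the neck's flange, 6 mm below the mouth, 47 mm across, with three entry slots 28 degrees wide (lugs: 18). Going clockwise from a slot: a tooth 16 degrees long under which a lug passes only while the cap is pressed, a pocket 26 degrees long into which the spring lifts the lug, a stop. Slots at 0, 120, 240 degrees from the bottle's x axis
- big_bottle: open big square white bottle, 78 mm wide, 205 mm high, in the same kind of screwed-down holder. Origin: centre of the holder's underside; z up
- big_mouth (a point): centre of the big bottle's mouth, at the top of its rim; the rim tube is 39 mm across with a 2 mm lead-in and leaves the cap 1.5 mm play. The cap's origin is below this point by: 8 mm when its lugs rest on the flange, 12 mm in the slots when the disc first touches the rim, 19.5 mm when the lugs clear the teeth, 21.5 mm on the collar, 16 mm when locked
- big_flange (a point): centre of the big neck's flange, 6 mm below the mouth, made like the small one's. But the big bottle's neck is not indexed to its square  its slots lie up to 29 degrees either way of 0, 120, 240 degrees from the bottle's x axis and must be seen or felt for. From the slots the pressed cap turns about 43 degrees clockwise into its pockets and meets the stop within 4 degrees more
- brush_jar: bystander: clear jar, 64 mm across, 110 mm high, loose; origin at the centre of its underside
- small_tin: bystander: small paint tin, 78 mm across, 78 mm high, loose; origin at the centre of its underside
- tape: bystander: roll of masking tape lying flat, 98 mm across, 25 mm high, loose; origin at the centre of its underside

How it is judged:
By the outcome, as a careful person would: the job done as asked, in the order asked, and still so for the second after the job is handed in, with the robot touching nothing.
It also fails if it takes over 72 s, if anything falls off the work surface, if the arm or the gripper's body presses on something with over 40 N, if the wrist force passes 120 N, or if a joint passes its speed limit or range.

## Working session

There is one attempt and no reset: what is moved stays moved. The work goes in short steps, Python scripts to look and compute and a tool call to move; the robot and the scene stay as the last step left them, time stands still between calls to the robot, and variables do not carry over. Pictures are saved under pics/ and viewed, at most 10 in all, crops included, and the job is handed in when it is done.

Besides the shell and the picture viewer there is one more tool, called after "Emit:" as a command line: name --argument value ..., lists and objects as JSON in quotes. play_rows: Moves the arm, as the interface text tells. Its arguments: {"type":"object","properties":{"moves":{"type":"string"}},"required":["moves"]}

```bash
ls; mkdir -p pics; cat > h.py <<'E'
from station import arm
import numpy as np, cv2
from scipy.spatial.transform import Rotation as R
def rays(im,px):
    px=np.atleast_2d(np.array(px,float)); H=420
    f=H/2/np.tan(np.radians(im['vertical_fov'])/2)
    return (px[:,1]-im['cx'])/f,(px[:,0]-im['cy'])/f
def world(im,px,z=None,fish=False):
    """px rows of [row,col]; z depth along axis -> world"""
    px=np.atleast_2d(np.array(px,float)); u,v=rays(im,px)
    if z is None: z=np.array([im['z_map'][int(r),int(c)] for r,c in px])
    if fish:
        t=np.hypot(u,v); k=np.where(t>1e-6,np.tan(t)/np.maximum(t,1e-9),1); u,v=u*k,v*k
    P=np.c_[u*z,-v*z,-z*np.ones_like(u),np.ones_like(u)]
    return (P@np.array(im['extrinsics']).T)[:,:3]
def onplane(im,px,h,fish=False):
    a=world(im,px,np.ones(1)*1.0,fish); o=np.array(im['extrinsics'])[:3,3]
    d=a-o; return o+d*((h-o[2])/d[:,2])[:,None]
def save(im,n): cv2.imwrite('pics/'+n,im['image'][:,:,::-1])
E
python3 - <<'E'
from h import *
for n in ['scene','side','wrist']:
    im=arm.get_image(n); save(im,n+'1.png'); fish=n=='wrist'
    print(n,im['vertical_fov'],im['cx'],im['cy'],np.round(im['extrinsics'],3).tolist())
    for t in ['cap','cap_top','cap_lug','small_mouth','big_mouth','big_flange','small_bottle','big_bottle','brush_jar','small_tin','tape']:
        r=arm.place_of(t,im)[:3]
        for q in r:
            p=np.clip(q['pixel'],0,[419,559]); print(' ',t,round(q['confidence'],2),np.round(q['pixel'],1),world(im,p,fish=fish)[0].round(3))
print(arm.get_state())
E
```

```text
pics
scene 46.36370726914346 286.04839473163145 206.79590747232814 [[-0.624, 0.315, -0.715, -0.405], [-0.781, -0.275, 0.561, 0.672], [-0.02, 0.908, 0.417, 0.676], [0.0, 0.0, 0.0, 1.0]]
  cap 0.95 [237.3 197.7] [0.504 0.219 0.147]
  cap_lug 0.83 [230.8 205.3] [0.497 0.201 0.16 ]
  small_mouth 0.97 [231.7 196.1] [0.502 0.222 0.163]
  big_mouth 0.59 [169.9 309.8] [ 0.55  -0.163  0.204]
  big_flange 0.96 [171.5 310. ] [ 0.554 -0.167  0.197]
  small_bottle 0.71 [285.3 201.1] [0.484 0.233 0.032]
  big_bottle 0.65 [235.2 311. ] [ 0.501 -0.125  0.034]
  brush_jar 0.9 [233.7 221.5] [0.687 0.052 0.025]
  small_tin 0.64 [280.3 308.6] [0.343 0.022 0.027]
  small_tin 0.19 [170.3 309. ] [ 0.557 -0.166  0.2  ]
side 44.93413962314888 275.56977955945064 208.83052052313423 [[-0.844, 0.335, -0.42, -0.041], [-0.537, -0.55, 0.64, 0.795], [-0.016, 0.765, 0.644, 1.014], [0.0, 0.0, 0.0, 1.0]]
  cap 0.58 [275.3 209.7] [0.514 0.226 0.166]
  cap_top 0.74 [269.9 207.4] [0.53  0.215 0.164]
  cap_lug 0.9 [269.3 214.9] [0.515 0.205 0.166]
  small_mouth 0.86 [269.4 207.1] [0.531 0.214 0.165]
  big_mouth 0.81 [172.8
[... 712 characters left out ...]
, 0.0, 0.0, 1.0]]
{'clock': 1.8, 'joints': array([-1.16371809e+00,  9.11337127e-02,  1.23071521e+00,  1.27964027e-05,
        1.81980596e+00, -5.66805689e-02]), 'dq': array([ 0.00157612,  0.00054943, -0.00106269,  0.00059732,  0.00044933,
       -0.00105514]), 'tau': array([ 9.16953195e-05, -4.46183860e+01, -4.06497073e+01,  6.97751669e-02,
        1.96045102e-02, -8.92725296e-06]), 'tcp_pos': array([ 0.26840441, -0.53662942,  0.23360243]), 'orientation': array([-3.05744887e+00, -7.21950321e-01, -2.14620377e-06]), 'contact_force': array([-0.88857007,  0.05324405,  0.04487069]), 'ft_torque': array([ 0.01598638, -0.02953752,  0.01876799]), 'grasp_force': 0.0, 'finger_gap': 0.08787789768084524}
```

View pics/scene1.png

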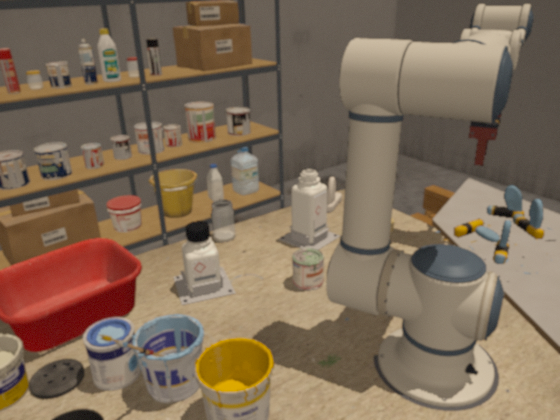

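View pics/side1.png

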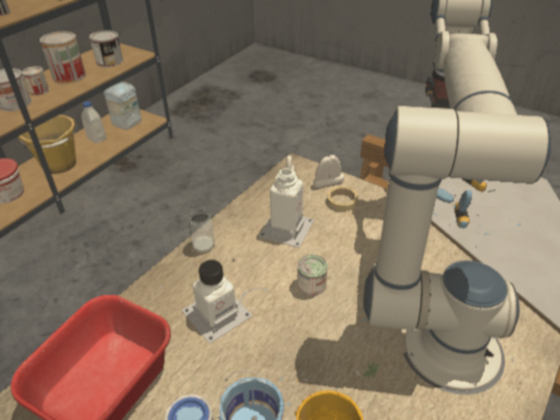

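```bash
cat >> h.py <<'E'
def go(x,y,z,psi=None,st=None):
    """units for a tool-down pose; psi=world angle of tool x (deg)"""
    st=st or arm.get_state(); M=R.from_rotvec(st['orientation']); 
    d=M.inv().apply(np.array([x,y,z])-st['tcp_pos'])
    X=M.as_matrix()[:,0]; p0=np.degrees(np.arctan2(X[1],X[0]))
    c=np.radians(p0 if psi is None else psi)
    T=R.from_matrix(np.c_[[np.cos(c),np.sin(c),0],[np.sin(c),-np.cos(c),0],[0,0,-1]])
    t=(M.inv()*T).as_rotvec()
    print('psi0 %.2f'%p0,'shift',(d/0.4).round(4),'turn',(t/(np.pi/2)).round(4),'|d|mm %.1f deg %.1f'%(np.linalg.norm(d)*1e3,np.degrees(np.linalg.norm(t))))
E
python3 - <<'E'
from h import *
s=arm.get_image('scene'); d=arm.get_image('side')
for im,pm,pc,pb in((s,None,None,None),(d,None,None,None)):
    for t,h in(('cap_top',.166),('small_mouth',.150),('big_mouth',.205),('big_flange',.199),('brush_jar',0),('small_tin',0),('tape',0)):
        for q in arm.place_of(t,im)[:1]: print(t,round(q['confidence'],2),onplane(im,q['pixel'],h)[0].round(4))
    m=arm.trace('cap',im)[0]; r,c=np.nonzero(m['mask']); P=world(im,np.c_[r,c]); 
    top=P[P[:,2]>.160]; print('cap',m['bbox'],np.median(P,0).round(3),top.mean(0).round(4),len(top),P[:,2].max(),top.min(0),top.max(0))
    mm=arm.trace('big_bottle',im)[0]; r,c=np.nonzero(mm['mask']); P=world(im,np.c_[r,c]); 
    top=P[P[:,2]>.190]; print('big',mm['bbox'],top.mean(0).round(4),len(top),np.percentile(P[:,2],99))
M=R.from_rotvec(arm.get_state()['orientation']).as_matrix(); print(M.round(3))
go(.50,-.20,.32,0)
E
```

```text
cap_top 0.62 [0.5135 0.2105 0.166 ]
small_mouth 0.8 [0.5261 0.2102 0.15  ]
big_mouth 0.8 [ 0.5337 -0.1405  0.205 ]
big_flange 0.83 [ 0.5334 -0.1463  0.199 ]
brush_jar 0.64 [0.7211 0.0382 0.    ]
small_tin 0.85 [0.3766 0.0006 0.    ]
cap [187.3, 218.8, 24.4, 24.6] [0.509 0.213 0.16 ] [0.5013 0.2177 0.1758] 233 0.6757817440241457 [-0.4050746   0.18179228  0.16000822] [0.55332579 0.67222564 0.67578174]
big [281.3, 167.9, 58.0, 80.6] [ 0.4716 -0.0919  0.2323] 143 0.20456594580828893
cap_top 0.59 [0.5245 0.2182 0.166 ]
small_mouth 0.71 [0.5381 0.2032 0.15  ]
big_mouth 0.65 [ 0.5505 -0.1511  0.205 ]
big_flange 0.85 [ 0.5438 -0.1578  0.199 ]
brush_jar 0.85 [0.7071 0.0242 0.    ]
small_tin 0.84 [ 0.3745 -0.0051  0.    ]
tape 0.7 [ 0.4642 -0.3542  0.    ]
cap [201.1, 258.9, 22.0, 26.2] [0.521 0.214 0.165] [0.5256 0.2087 0.1661] 350 0.17058713048282648 [0.50048071 0.18134595 0.1605835 ] [0.55373031 0.23342372 0.17058713]
big [259.4, 168.8, 55.0, 79.0] [ 0.5221 -0.117   0.2279] 174 0.2061077644973937
[[ 0.894  0.447  0.   ]
 [ 0.447 -0.894  0.   ]
 [ 0.     0.    -1.   ]]
psi0 26.57 shift [ 0.8943 -0.4937 -0.2159] turn [-0.     -0.      0.2952] |d|mm 417.6 deg 26.6
```

Emit:
play_rows --moves "0.09 -0.048 -0.04 0 0 -0.05 1;0.18 -0.096 -0.08 0 0 -0.12 1;0.27 -0.144 -0.12 0 0 -0.19 1;0.36 -0.19 -0.15 0 0 -0.26 1;0.45 -0.238 -0.17 0 0 -0.33 1;0.54 -0.286 -0.19 0 0 -0.37 1;0.63 -0.333 -0.19 0 0 -0.37 1;0.7 -0.37 -0.19 0 0 -0.37 1"

```text
clock: 3.47
tcp_pos: [0.4538, -0.277, 0.311]
orientation: [2.72, 1.568, 0.002]
contact_force: [-0.4, -0.7, -0.2]
finger_gap: 0.0881
grasp_force: 0.0
```

```bash
python3 - <<'E'
from h import *
go(.505,-.205,.31,60); print(arm.get_state()['joints'])
E
```

```text
psi0 59.92 shift [0.2199 0.0206 0.0025] turn [ 0.0015 -0.0001 -0.0009] |d|mm 88.3 deg 0.2
[-6.12200983e-01 -6.50145079e-02  1.25016419e+00  3.48225473e-04
  1.95408866e+00 -8.70484439e-02]
```

Emit:
play_rows --moves "0.09 0.008 0 0 0 0 1;0.18 0.016 0 0 0 0 1;0.22 0.02 0 0 0 0 1;0.22 0.02 0 0 0 0 1;0.22 0.02 0 0 0 0 1"

```text
clock: 3.88
tcp_pos: [0.504, -0.2064, 0.3095]
orientation: [2.721, 1.57, -0.001]
contact_force: [0.2, -0.2, 0.3]
finger_gap: 0.088
grasp_force: 0.0
```

```bash
python3 - <<'E'
from h import *
im=arm.get_image('wrist'); cv2.imwrite('pics/w2.png',cv2.resize(im['image'][:,:,::-1],(784,588),interpolation=cv2.INTER_CUBIC))
np.savez('w2.npz',**{k:np.array(v) for k,v in im.items()})
for t,h in(('big_mouth',.205),('big_flange',.199)):
    for q in arm.place_of(t,im)[:2]: print(t,q['confidence'],np.round(q['pixel'],1),onplane(im,q['pixel'],h,True)[0].round(4),world(im,q['pixel'],fish=True)[0].round(4))
print(np.round(im['extrinsics'],3).tolist(),arm.get_state()['tcp_pos'])
E
```

```text
big_mouth 0.89 [137.5 286.9] [ 0.5436 -0.1545  0.205 ] [ 0.5441 -0.1555  0.1778]
big_flange 0.77 [136.4 287.2] [ 0.5444 -0.1541  0.199 ] [ 0.5447 -0.1548  0.179 ]
[[0.866, 0.483, 0.129, 0.54], [-0.5, 0.837, 0.225, -0.145], [0.0, -0.259, 0.966, 0.461], [0.0, 0.0, 0.0, 1.0]] [ 0.50312017 -0.20799928  0.30972221]
```

View pics/w2.png

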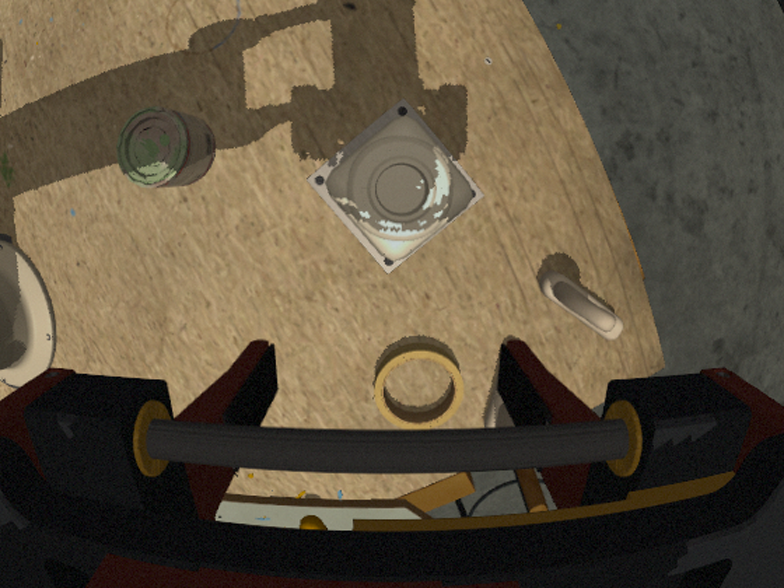

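```bash
cat > polar.py <<'E'
from h import *
def polar(im,c,hz,out,rs=(17,30),scale=3,n=240):
    """sample at world points on circle height hz about c; print depth heights and gray image"""
    E=np.linalg.inv(np.array(im['extrinsics'])); f=210/np.tan(np.radians(float(im['vertical_fov']))/2)
    A=np.radians(np.arange(0,360,360/n)); rr=np.arange(rs[0],rs[1],.25)/1e3
    P=np.stack([c[0]+rr[:,None]*np.cos(A),c[1]+rr[:,None]*np.sin(A),np.full((len(rr),n),hz)],-1)
    Q=P@E[:3,:3].T+E[:3,3]; x,y,z=Q[...,0],-Q[...,1],-Q[...,2]; h=np.hypot(x,y); t=np.arctan2(h,z)
    u=(float(im['cx'])+f*t*x/h).astype('f4'); v=(float(im['cy'])+f*t*y/h).astype('f4')
    g=cv2.remap(np.ascontiguousarray(im['image']),u,v,cv2.INTER_LINEAR).astype(float)
    zz=cv2.remap(np.asarray(im['z_map'],'f4'),u,v,cv2.INTER_NEAREST)
    W=np.array(im['extrinsics'])
    p=np.stack([x/z*zz,-y/z*zz,-zz],-1)@W[:3,:3].T+W[:3,3]
    return np.degrees(A),rr*1e3,g,p[...,2]
E
python3 - <<'E'
from polar import *
im=dict(np.load('w2.npz'))
c=(.544,-.1545)
A,r,g,Z=polar(im,c,.199,None,(2,32),n=36)
np.set_printoptions(linewidth=250)
for k in range(0,len(r),6): print('%4.1f'%r[k],(Z[k]*1e3).round().astype(int))
E
```

```text
2.0 [177 177 178 177 177 177 177 177 178 178 178 178 178 178 178 178 176 177 177 177 177 178 178 177 177 177 178 178 178 177 177 177 177 178 178 178]
 3.5 [178 178 177 178 178 178 176 177 177 179 178 178 177 178 178 177 177 177 177 177 177 178 178 178 177 178 177 176 177 177 177 177 178 178 178 177]
 5.0 [177 178 178 178 178 177 177 178 177 176 177 179 177 176 178 178 178 176 178 178 179 177 177 176 178 178 177 178 176 178 178 178 178 177 175 177]
 6.5 [177 178 178 177 178 177 178 177 179 177 178 176 177 179 178 178 178 177 178 177 178 177 177 178 177 177 177 177 177 177 178 178 178 177 179 178]
 8.0 [177 178 178 178 178 176 175 177 178 177 177 178 178 176 178 177 178 176 178 178 177 178 178 179 177 177 177 178 177 178 179 178 177 177 177 177]
 9.5 [178 177 177 177 177 178 178 177 178 177 177 177 177 178 178 178 178 178 178 177 177 178 177 179 177 178 178 178 177 176 178 178 178 178 177 177]
11.0 [178 177 177 176 178 177 178 178 178 177 178 178 178 177 178 177 177 178 178 178 178 179 177 177 176 177 178 178 177 177 178 178 176 177 177 177]
12.5 [178 177 177 179 177 177 178 178 178 17
[... 1218 characters left out ...]
183 184 183 183 183 184 183 184 183 185 184 183 182 184 184 184 184 184 183 183 183 183 183 183]
26.0 [184 183 185 184 184 183 183 185 182 182 182 182 184 183 184 183 184 184 183 185 170 169 170 168 169 166 168 168 170 169 169 169 184 183 184 184]
27.5 [169 184 184 184 183 183 183 183 184 183 183 184 183 183 183 184 183 183 169 171 168 166 167 166 166 165 165 164 167 166 166 166 168 168 169 185]
29.0 [167 461 168 170 169 183 183 184 183 183 184 184 170 171 170 171 461 169 461 167 164 166 164 165 164 163 163 160 160 162 162 162 165 166 165 164]
30.5 [164 166 167 168 168 168 169 169 169 169 169 168 168 167 167 169 166 166 165 166 162 163 163 165 165 163 159   3 156   3 160 162 164 165 163 162]
```

```bash
cat >> polar.py <<'E'
def cloud(im,rows=(0,420),cols=(0,560)):
    rr,cc=np.mgrid[rows[0]:rows[1],cols[0]:cols[1]]; px=np.c_[rr.ravel(),cc.ravel()]
    return px,world(im,px,np.asarray(im['z_map'])[px[:,0],px[:,1]],True)
E
python3 - <<'E'
from polar import *
from scipy.optimize import least_squares, minimize_scalar
im=dict(np.load('w2.npz'))
px,P=cloud(im); d=np.hypot(P[:,0]-.544,P[:,1]+.1545); P=P[(d<.035)&(px[:,0]<250)]
def circ(Q,r): # disc/annulus centre by boundary: maximise fit via convex hull
    h=cv2.convexHull(Q[:,:2].astype('f4'))[:,0]
    s=least_squares(lambda p:np.hypot(h[:,0]-p[0],h[:,1]-p[1])-p[2],[*Q[:,:2].mean(0),r],loss='soft_l1',f_scale=.0005); return s.x
print('rim',circ(P[P[:,2]>.202],.0195)); print('flange',circ(P[(P[:,2]>.196)&(P[:,2]<.202)],.0235)); print('collar',circ(P[(P[:,2]>.18)&(P[:,2]<.187)],.028))
px,P=cloud(im); m=(abs(P[:,2]-.04)<.012)&(np.hypot(P[:,0]-.544,P[:,1]+.1545)<.12)
for lo,hi in((-.01,.006),(.006,.02),(.02,.028),(.028,.04)):
    m=(P[:,2]>lo)&(P[:,2]<hi)&(np.hypot(P[:,0]-.544,P[:,1]+.1545)<.1); print(lo,m.sum(), cv2.minAreaRect((P[m][:,:2]*1000).astype('f4')) if m.sum() else '')
E
```

```text
rim [ 0.54433516 -0.15285223  0.01936321]
flange [ 0.54451381 -0.15270305  0.02344339]
collar [ 0.54458812 -0.15281539  0.02888094]
-0.01 8666 ((544.0150756835938, -154.42556762695312), (199.06597900390625, 199.7860870361328), 87.368408203125)
0.006 40 ((544.5895385742188, -153.2813720703125), (115.20565032958984, 114.8843994140625), 10.359391212463379)
0.02 0 
0.028 0
```

```bash
python3 - <<'E'
from polar import *
im=dict(np.load('w2.npz'))
A,r,g,Z=polar(im,(.5445,-.1528),.199,None,(20.7,23),n=360)
low=(Z<.191).mean(0); 
s=sum(np.roll(low,-120*k) for k in range(3))[:120]; print((s/3).round(1).tolist())
x=np.angle((low*np.exp(3j*np.radians(A))).sum())/3; print('slot centre',np.degrees(x), 'width',low.sum()/3)
for k in range(5): st=arm.get_state(); print(st['tcp_pos'].round(4),st['clock'])
for k in range(4):
    arm.get_image('scene'); st=arm.get_state(); print(st['tcp_pos'].round(4),st['clock'],st['contact_force'].round(2),st['ft_torque'].round(3))
go(.50,.15,.33,60)
E
```

```text
[0.3, 0.9, 1.0, 1.0, 1.0, 1.0, 1.0, 1.0, 1.0, 0.8, 1.0, 1.0, 1.0, 1.0, 1.0, 1.0, 1.0, 1.0, 1.0, 1.0, 1.0, 1.0, 1.0, 1.0, 1.0, 1.0, 1.0, 0.4, 0.0, 0.0, 0.0, 0.0, 0.0, 0.0, 0.0, 0.0, 0.0, 0.0, 0.0, 0.0, 0.0, 0.0, 0.0, 0.0, 0.0, 0.0, 0.0, 0.0, 0.0, 0.0, 0.0, 0.0, 0.0, 0.0, 0.0, 0.0, 0.0, 0.0, 0.0, 0.0, 0.0, 0.0, 0.0, 0.0, 0.0, 0.0, 0.0, 0.0, 0.0, 0.0, 0.0, 0.0, 0.0, 0.0, 0.0, 0.0, 0.0, 0.0, 0.0, 0.0, 0.0, 0.0, 0.0, 0.0, 0.0, 0.0, 0.0, 0.0, 0.0, 0.0, 0.0, 0.0, 0.0, 0.0, 0.0, 0.0, 0.0, 0.0, 0.0, 0.0, 0.0, 0.1, 0.0, 0.0, 0.0, 0.0, 0.0, 0.0, 0.0, 0.0, 0.0, 0.0, 0.0, 0.0, 0.0, 0.0, 0.0, 0.0, 0.0, 0.0]
slot centre 13.536124012035284 width 26.63333333333333
[ 0.5031 -0.208   0.3097] 4.0333
[ 0.5031 -0.208   0.3097] 4.0333
[ 0.5031 -0.208   0.3097] 4.0333
[ 0.5031 -0.208   0.3097] 4.0333
[ 0.5031 -0.208   0.3097] 4.0333
[ 0.5031 -0.2081  0.3097] 4.0833 [ 1.1  -0.06 -0.25] [ 0.019 -0.069  0.022]
[ 0.5031 -0.208   0.3098] 4.1333 [ 0.12 -0.18 -0.3 ] [ 0.03   0.002 -0.023]
[ 0.5031 -0.208   0.3097] 4.1833 [ 0.35 -0.16  0.73] [-0.019 -0.078  0.02 ]
[ 0.5032 -0.2079  0.3097] 4.2333 [0.54 0.27 0.6 ] [-0.003  0.026 -0.002]
psi0 59.78 shift [ 0.769  -0.4573 -0.0508] turn [ 0.0001  0.0001 -0.0025] |d|mm 358.4 deg 0.2
```

Emit:
play_rows --moves "0.085 -0.05 0 0 0 0 1;0.17 -0.1 0 0 0 0 1;0.255 -0.15 0 0 0 0 1;0.34 -0.2 0 0 0 0 1;0.425 -0.255 0 0 0 0 1;0.51 -0.305 0.02 0 0 0 1;0.595 -0.36 0.04 0 0 0 1;0.66 -0.4 0.06 0 0 0 1"

```text
clock: 4.9
tcp_pos: [0.4973, 0.104, 0.2858]
orientation: [-2.722, -1.568, -0.002]
contact_force: [0.4, -1.0, 0.1]
finger_gap: 0.0878
grasp_force: 0.0
```

Emit:
play_rows --moves "0.08 -0.05 0.01 0 0 0 1;0.146 -0.089 0.015 0 0 0 1;0.146 -0.089 0.015 0 0 0 1;0.146 -0.089 0.015 0 0 0 1;0.146 -0.089 0.015 0 0 0 1"

```text
clock: 5.32
tcp_pos: [0.4965, 0.1694, 0.2798]
orientation: [2.722, 1.567, -0.0]
contact_force: [0.6, -0.4, -0.0]
finger_gap: 0.0877
grasp_force: 0.0
```

```bash
python3 - <<'E'
from polar import *
from scipy.optimize import least_squares
im=arm.get_image('wrist'); np.savez('w3.npz',**{k:np.array(v) for k,v in im.items()})
q=arm.place_of('cap_top',im)+arm.place_of('small_mouth',im); print([(x['confidence'],x['pixel'],onplane(im,x['pixel'],.166,True)) for x in q])
L=arm.place_of('cap_lug',im); print([(x['confidence'],onplane(im,x['pixel'],.166,True)) for x in L])
c0=onplane(im,q[0]['pixel'],.166,True)[0]
px,P=cloud(im); d=np.hypot(P[:,0]-c0[0],P[:,1]-c0[1]); m=(d<.04)&(P[:,2]>.155)&(P[:,2]<.2)
print(np.percentile(P[m][:,2],[1,10,50,90,99]))
h=cv2.convexHull(P[m][:,:2].astype('f4'))[:,0]
print('capfit',least_squares(lambda p:np.hypot(h[:,0]-p[0],h[:,1]-p[1])-p[2],[*P[m][:,:2].mean(0),.028],loss='soft_l1',f_scale=.0005).x)
m=(P[:,2]>.002)&(P[:,2]<.02)&(np.hypot(P[:,0]-c0[0],P[:,1]-c0[1])<.1); print(m.sum(), cv2.minAreaRect((P[m][:,:2]*1000).astype('f4')))
r,c=map(int,q[0]['pixel']); k=im['image'][max(r-50,0):r+50,max(c-65,0):c+65,::-1]
k=cv2.resize(k,None,fx=6,fy=6,interpolation=cv2.INTER_CUBIC); cv2.imwrite('pics/c3.png',np.clip(k.astype(float)*2.2,0,255))
st=arm.get_state(); print(st['tcp_pos'],st['joints'].round(3),st['clock'])
E
```

```text
[(0.59, [155.6, 285.8], array([[0.52835384, 0.20844481, 0.166     ]])), (0.71, [157.0, 284.2], array([[0.52665387, 0.208099  , 0.166     ]]))]
[(0.69, array([[0.64034844, 0.10801533, 0.166     ]])), (0.59, array([[0.53807694, 0.19093202, 0.166     ]]))]
[0.16064565 0.16415841 0.16536179 0.16637735 0.16719339]
capfit [0.52812892 0.20722557 0.02782076]
2876 ((524.84326171875, 207.66159057617188), (184.39161682128906, 186.98976135253906), 33.821624755859375)
[0.49664897 0.16884535 0.27998707] [ 0.263 -0.098  1.337 -0.     1.902  0.791] 5.5167[ WARN:0@2.847] global loadsave.cpp:1063 imwrite_ Unsupported depth image for selected encoder is fallbacked to CV_8U.
```

View pics/c3.png

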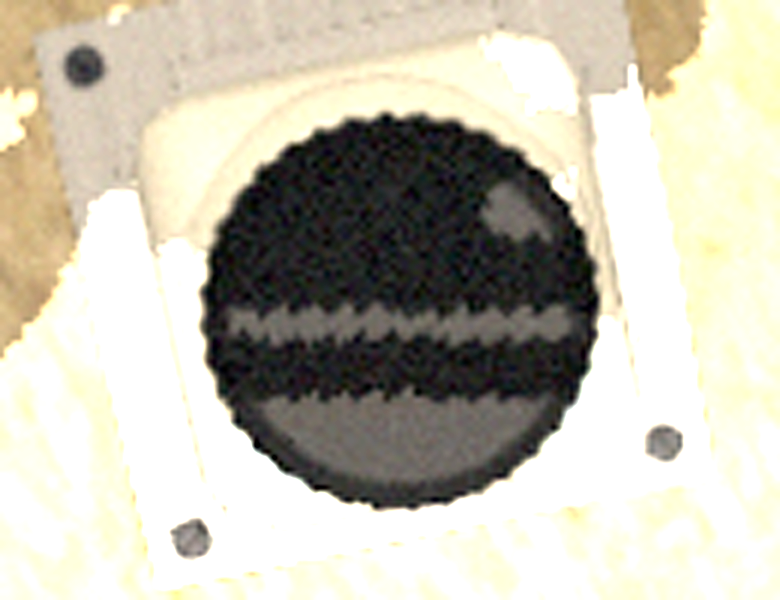

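```bash
python3 - <<'E'
from polar import *
from scipy.optimize import least_squares
im=dict(np.load('w3.npz')); px,P=cloud(im)
for t in(.162,.164):
    m=(np.hypot(P[:,0]-.528,P[:,1]-.208)<.04)&(P[:,2]>t)&(P[:,2]<.18); h=cv2.convexHull(P[m][:,:2].astype('f4'))[:,0]
    s=least_squares(lambda p:np.hypot(h[:,0]-p[0],h[:,1]-p[1])-p[2],[.528,.208,.028],loss='soft_l1',f_scale=.0005).x; print(s)
b=onplane(im,[105+210/6,220+515/6],.167,True)[0]; print('bar',b,np.degrees(np.arctan2(b[1]-s[1],b[0]-s[0])))
S=np.array([onplane(im,[105+y/6,220+x/6],.004,True)[0] for y,x in((65,84),(443,663),(540,190))]); print('screws',S,(S[0]+S[1])/2)
for a,b in((0,2),(2,1)): v=S[b]-S[a]; print(np.degrees(np.arctan2(v[1],v[0])),np.linalg.norm(v))
A,r,g,Z=polar(im,s[:2],.166,None,(12,26),n=72)
G=g.mean(-1).mean(0); print(G.round().astype(int).tolist())
np.set_printoptions(linewidth=300); print(((Z[20:].mean(0)-.1655)*1e4).round().astype(int).tolist())
E
```

```text
[0.5281369  0.20723527 0.0271667 ]
[0.52801241 0.2073038  0.02652274]
bar [0.54877126 0.21154798 0.167     ] 11.55495149237836
screws [[0.49417118 0.27432142 0.004     ]
 [0.56255838 0.13813178 0.004     ]
 [0.46009534 0.17181185 0.004     ]] [0.52836478 0.2062266  0.004     ]
-108.38763674491155 0.10802488253913216
-18.19593335512312 0.1078564860764694
[19, 27, 30, 31, 28, 14, 14, 12, 13, 14, 13, 13, 14, 15, 15, 14, 12, 13, 14, 14, 13, 13, 13, 12, 14, 14, 13, 12, 13, 18, 38, 42, 29, 19, 14, 15, 16, 24, 27, 33, 34, 40, 40, 41, 44, 43, 43, 44, 43, 44, 44, 44, 43, 41, 41, 38, 35, 34, 30, 22, 18, 14, 14, 18, 29, 44, 39, 20, 14, 14, 14, 15]
[2, 2, 0, -1, -3, -1, 2, -3, 3, -2, 0, 1, 3, -4, 0, 0, -1, 1, -6, 2, 0, -3, 2, 147, -2, 0, 2, -1, 1, 0, 1, 1, 3, -3, -3, -1, 4, -2, -3, 1, 1, -2, -2, -1, 0, -3, 0, -1, 0, -4, 1, 3, -2, -1, -1, -3, 0, 3, 0, -1, 2, 1, 0, 2, 2, 4, -2, -3, 1, 1, 2, 0]
```

Emit:
play_rows --moves "0.06 0.01 0.05 0 0 0 1;0.122 0.0205 0.1 0 0 0 1;0.122 0.0205 0.2 0 0 0 1;0.122 0.0205 0.2 0 0 0 1;0.122 0.0205 0.2 0 0 0 1;0.122 0.0205 0.2 0 0 0 1"

```text
clock: 6.02
tcp_pos: [0.5285, 0.2076, 0.2022]
orientation: [2.723, 1.566, 0.004]
contact_force: [0.2, -0.3, 1.7]
finger_gap: 0.0881
grasp_force: 0.0
```

```bash
python3 - <<'E'
from polar import *
from scipy.optimize import least_squares
I=[];Zs=[]
for k in range(6):
    im=arm.get_image('wrist'); I.append(im['image'].astype(float)); Zs.append(im['z_map'])
im['image']=np.mean(I,0).astype('f4'); im['z_map']=np.median(Zs,0)
np.savez('w4.npz',**{k:np.array(v) for k,v in im.items()})
px,P=cloud(im); m=(np.hypot(P[:,0]-.528,P[:,1]-.207)<.04)&(P[:,2]>.163)&(P[:,2]<.172); Q=P[m]; print(m.sum(),np.percentile(Q[:,2],[5,50,95]),Q.min(0),Q.max(0))
h=cv2.convexHull(Q[:,:2].astype('f4'))[:,0]
s=least_squares(lambda p:np.hypot(h[:,0]-p[0],h[:,1]-p[1])-p[2],[.528,.207,.028],loss='soft_l1',f_scale=.0005).x; print(s)
pp=px[m]; r0,c0=pp.min(0)-8; r1,c1=pp.max(0)+8
k=im['image'][r0:r1,c0:c1,::-1]; z=np.asarray(im['z_map'])[r0:r1,c0:c1]
k=np.clip(60*np.log1p(k*.5)-20,0,255).astype('u1'); 
print(r0,c0,k.shape); f=min(760/k.shape[1],580/k.shape[0]); cv2.imwrite('pics/c4.png',cv2.resize(k,None,fx=f,fy=f,interpolation=cv2.INTER_CUBIC))
st=arm.get_state(); print(st['tcp_pos'],st['clock']); go(.528,.207,.147,60)
E
```

```text
5321 [0.16412671 0.16479346 0.16557284] [0.50141474 0.18108265 0.16303672] [0.5547515  0.2340913  0.16660521]
[0.52797614 0.20752578 0.02657153]
198 225 (96, 101, 3)
[0.52859523 0.20822161 0.20200639] 6.3167
psi0 59.86 shift [-3.800e-03 -1.000e-04  1.375e-01] turn [ 0.0016 -0.0018 -0.0016] |d|mm 55.0 deg 0.3
```

View pics/c4.png

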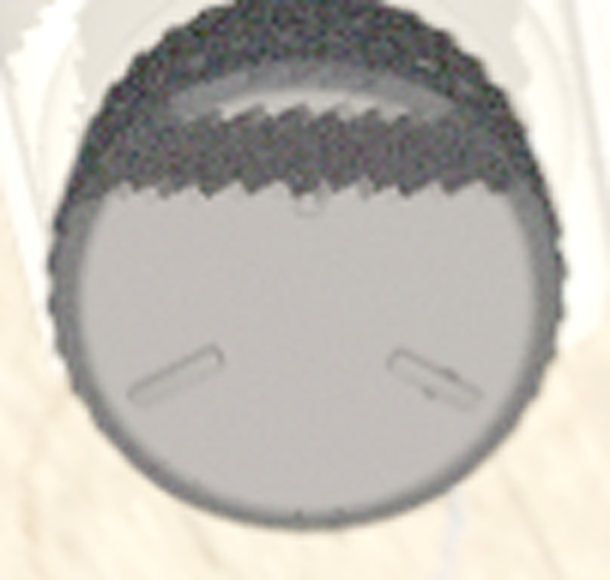

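```bash
python3 - <<'E'
from h import *
im=dict(np.load('w4.npz')); f=580/96
for a in((130,393),(220,352),(475,402),(395,355),(310,210)):
    p=onplane(im,[198+a[1]/f-.5,225+a[0]/f-.5],.166,True)[0]; v=p[:2]-[.528,.2074]; print(p.round(4),np.degrees(np.arctan2(v[1],v[0]))%120,np.hypot(*v))
E
```

```text
[0.5075 0.2088 0.166 ] 56.195931050522944 0.020544898410188053
[0.518  0.2081 0.166 ] 56.26307311691389 0.009998308297532748
[0.538  0.1898 0.166 ] 59.72561751270509 0.020246111495809536
[0.5334 0.1987 0.166 ] 62.00728449266508 0.010268135425586371
[0.5338 0.2167 0.166 ] 58.18571343302899 0.010961612535841504
```

Emit:
play_rows --moves "-0.001 0 0.05 0 0 0 1;-0.002 0 0.1 0 0 0 1;-0.002 0 0.135 0 0 0 1;-0.002 0 0.137 0 0 0 1;-0.002 0 0.137 0 0 0 0.5;-0.002 0 0.137 0 0 0 0.3;-0.002 0 0.137 0 0 0 0.2;-0.002 0 0.137 0 0 0 0.1"

```text
clock: 6.98
tcp_pos: [0.5281, 0.2077, 0.1463]
orientation: [2.722, 1.568, 0.003]
contact_force: [0.1, -0.3, -0.1]
finger_gap: 0.0649
grasp_force: 0.0
```

Emit:
play_rows --moves "0 0 0 0 0 0 -1;0 0 0 0 0 0 -1;0 0 0 0 0 0 -1;0 0 0 0 0 0 -1;0 0 0 0 0 0 -1"

```text
clock: 7.4
tcp_pos: [0.5281, 0.2075, 0.1458]
orientation: [2.722, 1.567, 0.003]
contact_force: [1.9, 0.5, 4.0]
finger_gap: 0.0558
grasp_force: 30.0
```

```bash
cat >> h.py <<'E'
def rd(n=3):
    F=[];T=[]
    for k in range(n):
        arm.get_image('scene'); s=arm.get_state(); F.append(s['contact_force']); T.append(s['ft_torque'])
    M=R.from_rotvec(s['orientation']); X=M.as_matrix()[:,0]
    F,T=np.mean(F,0),np.mean(T,0)
    print('t %.2f'%s['clock'],'tcp',s['tcp_pos'].round(4),'psi %.2f'%np.degrees(np.arctan2(X[1],X[0])),'F',F.round(1),'Ftool',M.inv().apply(F).round(1),'T',T.round(3),'gap %.4f gf %.1f'%(s['finger_gap'],s['grasp_force']))
E
python3 -c "
from h import *
rd()"
```

```text
t 7.55 tcp [0.528  0.2076 0.1457] psi 59.87 F [ 1.4 -0.3  5.6] Ftool [ 0.5  1.3 -5.6] T [-0.1   -0.323 -0.017] gap 0.0561 gf 30.0
```

Emit:
play_rows --moves "0 0 0.0025 0 0 0 -1;0 0 0.005 0 0 0 -1;0 0 0.0075 0 0 0 -1;0 0 0.0075 0 0 0 -1"

```text
clock: 7.88
tcp_pos: [0.5281, 0.2076, 0.1439]
orientation: [2.722, 1.567, 0.004]
contact_force: [-0.9, -1.4, 12.1]
finger_gap: 0.0559
grasp_force: 30.0
```

```bash
python3 -c "
from h import *
rd()"
```

```text
t 8.03 tcp [0.5281 0.2076 0.1441] psi 59.87 F [-0.6 -1.1 10.5] Ftool [ -1.3   0.1 -10.5] T [-0.23   0.141  0.013] gap 0.0558 gf 30.0
```

Emit:
play_rows --moves "0 0 0.003 0 0 0 -1;0 0 0.006 0 0 0 -1;0 0 0.009 0 0 0 -1;0 0 0.009 0 0 0 -1"

```text
clock: 8.37
tcp_pos: [0.5281, 0.2076, 0.1414]
orientation: [2.722, 1.567, 0.005]
contact_force: [-1.9, -1.0, 15.4]
finger_gap: 0.0557
grasp_force: 30.0
```

```bash
python3 -c "
from h import *
rd()"
```

```text
t 8.52 tcp [0.5281 0.2076 0.1416] psi 59.87 F [-2.9 -1.6 14.4] Ftool [ -2.8  -1.6 -14.4] T [-0.343  0.469 -0.026] gap 0.0561 gf 30.0
```

Emit:
play_rows --moves "0 0 0.0025 0 0 0 -1;0 0 0.0045 0 0 0 -1;0 0 0.0045 0 0 0 -1;0 0 0.0045 0 0 -0.03 -1;0 0 0.0045 0 0 -0.06 -1;0 0 0.0045 0 0 -0.1 -1;0 0 0.0045 0 0 -0.1 -1"

```text
clock: 9.1
tcp_pos: [0.5285, 0.208, 0.1405]
orientation: [2.587, 1.78, 0.008]
contact_force: [-2.2, -0.0, 15.7]
finger_gap: 0.0557
grasp_force: 30.0
```

```bash
python3 -c "
from h import *
rd()"
```

```text
t 9.25 tcp [0.5285 0.208  0.1406] psi 68.90 F [-2.  -1.  16.8] Ftool [ -1.6  -1.4 -16.8] T [-0.224  0.39   0.133] gap 0.0556 gf 30.0
```

Emit:
play_rows --moves "0 0 0 0 0 -0.05 -1;0 0 0 0 0 -0.1 -1;0 0 0 0 0 -0.15 -1;0 0 0 0 0 -0.2 -1;0 0 0 0 0 -0.25 -1;0 0 0 0 0 -0.3 -1;0 0 0 0 0 -0.3 -1"

```text
clock: 9.83
tcp_pos: [0.5287, 0.2083, 0.1407]
orientation: [2.098, 2.335, 0.009]
contact_force: [-1.0, 0.7, 17.1]
finger_gap: 0.0555
grasp_force: 30.0
```

```bash
python3 -c "
from h import *
rd()"
```

```text
t 9.98 tcp [0.5287 0.2083 0.1407] psi 95.91 F [-1.1  0.1 15.7] Ftool [  0.2  -1.  -15.7] T [-0.042  0.234  0.11 ] gap 0.0558 gf 30.0
```

Emit:
play_rows --moves "0 0 0 0 0 -0.022 -1;0 0 0 0 0 -0.044 -1;0 0 0 0 0 -0.066 -1;0 0 0 0 0 -0.088 -1;0 0 0 0 0 -0.088 -1"

```text
clock: 10.4
tcp_pos: [0.5287, 0.2083, 0.1407]
orientation: [1.934, 2.472, 0.009]
contact_force: [-0.7, 0.6, 16.6]
finger_gap: 0.056
grasp_force: 30.0
```

```bash
python3 -c "
from h import *
rd()"
```

```text
t 10.55 tcp [0.5287 0.2084 0.1407] psi 103.82 F [-1.5  0.4 16.3] Ftool [  0.8  -1.2 -16.3] T [0.002 0.253 0.051] gap 0.0564 gf 30.0
```

Emit:
play_rows --moves "0 0 0 0 0 -0.012 -1;0 0 0 0 0 -0.024 -1;0 0 0 0 0 -0.036 -1;0 0 0 0 0 -0.036 -1"

```text
clock: 10.88
tcp_pos: [0.5285, 0.2084, 0.1406]
orientation: [1.866, 2.525, 0.008]
contact_force: [-2.5, 0.9, 16.3]
finger_gap: 0.056
grasp_force: 30.0
```

```bash
python3 -c "
from h import *
rd()"
```

```text
t 11.03 tcp [0.5285 0.2084 0.1406] psi 107.03 F [-2.4  0.9 16.5] Ftool [  1.6  -1.9 -16.5] T [ 0.085  0.402 -0.306] gap 0.0559 gf 30.0
```

Emit:
play_rows --moves "0 0 0 0 0 0.02 -1;0 0 0 0 0 0.035 -1;0 0 -0.008 0 0 0.035 -1;0 0 -0.016 0 0 0.035 -1;0 0 -0.024 0 0 0.035 -1;0 0 -0.034 0 0 0.035 -1;0 0 -0.044 0 0 0.035 -1;0 0 -0.044 0 0 0.035 -1"

```text
clock: 11.7
tcp_pos: [0.527, 0.2074, 0.1537]
orientation: [-1.936, -2.473, 0.002]
contact_force: [0.1, 0.1, -0.4]
finger_gap: 0.0558
grasp_force: 30.0
```

```bash
python3 -c "
from h import *
rd()"
```

```text
t 11.85 tcp [0.527  0.2073 0.1528] psi 103.88 F [-0.1  0.3 -1.8] Ftool [ 0.4 -0.   1.8] T [-0.021 -0.088  0.018] gap 0.0553 gf 30.0
```

Emit:
play_rows --moves "0 0 -0.03 0 0 0 -1;0 0 -0.08 0 0 0 -1;0 0 -0.15 0 0 0 -1;0 0 -0.22 0 0 0 -1;0 0 -0.29 0 0 0 -1;0 0 -0.29 0 0 0 -1;0 0 -0.29 0 0 0 -1"

```text
clock: 12.43
tcp_pos: [0.5281, 0.2077, 0.2725]
orientation: [1.935, 2.472, 0.005]
contact_force: [-0.6, -0.4, -2.2]
finger_gap: 0.0554
grasp_force: 30.0
```

```bash
python3 -c "
from h import *
rd(2); go(.5445,.03,.27,119); go(.5445,-.1528,.27,134.7); im=arm.get_image('wrist');save(im,'w5.png')
print(arm.get_state()['joints'])"
```

```text
t 12.53 tcp [0.5273 0.2074 0.2687] psi 103.89 F [ 0.2  0.2 -1.6] Ftool [0.1 0.2 1.6] T [-0.065 -0.082  0.015] gap 0.0555 gf 30.0
psi0 103.89 shift [-0.441  -0.0646 -0.0031] turn [-1.300e-03 -1.000e-04 -1.679e-01] |d|mm 178.3 deg 15.1
psi0 103.89 shift [-0.8846 -0.1743 -0.0028] turn [-1.300e-03 -2.000e-04 -3.424e-01] |d|mm 360.6 deg 30.8
[ 3.14750737e-01  1.29852383e-02  1.25056081e+00 -2.69656966e-05
  1.88128244e+00  7.24210117e-02]
```

View pics/w5.png

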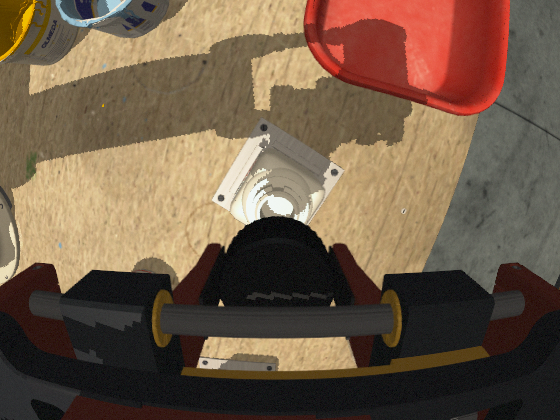

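Emit:
play_rows --moves "-0.09 -0.018 0 0 0 -0.03 -1;-0.18 -0.036 0 0 0 -0.08 -1;-0.27 -0.054 0 0 0 -0.13 -1;-0.36 -0.072 0 0 0 -0.18 -1;-0.45 -0.09 0 0 0 -0.23 -1;-0.54 -0.107 0 0 0 -0.28 -1;-0.63 -0.124 0 0 0 -0.34 -1;-0.7 -0.138 0 0 0 -0.342 -1"

```text
clock: 13.25
tcp_pos: [0.5403, -0.0801, 0.2678]
orientation: [-1.204, -2.898, 0.002]
contact_force: [0.3, -0.6, -0.5]
finger_gap: 0.0556
grasp_force: 30.0
```

```bash
python3 -c "
from h import *
rd(3); go(.5445,-.1528,.27,134.7)
print(arm.get_state()['joints'])"
```

```text
t 13.40 tcp [ 0.5405 -0.0793  0.2677] psi 134.43 F [-0.5 -0.6 -1.4] Ftool [-0.1 -0.8  1.4] T [-0.023 -0.101  0.019] gap 0.0557 gf 30.0
psi0 134.43 shift [-0.1382 -0.1214 -0.006 ] turn [-0.0014 -0.0021 -0.0029] |d|mm 73.6 deg 0.3
[-2.08031302e-01 -4.05852621e-02  1.30414707e+00 -1.51418347e-05
  1.88197147e+00 -9.83566693e-01]
```

Emit:
play_rows --moves "-0.07 -0.06 0 0 0 -0.003 -1;-0.12 -0.105 0 0 0 -0.003 -1;-0.138 -0.121 0 0 0 -0.003 -1;-0.138 -0.121 0.05 0 0 -0.003 -1;-0.138 -0.121 0.1 0 0 -0.003 -1;-0.138 -0.121 0.119 0 0 -0.003 -1;-0.138 -0.121 0.119 0 0 -0.003 -1;-0.138 -0.121 0.119 0 0 -0.003 -1"

```text
clock: 14.07
tcp_pos: [0.5454, -0.1497, 0.2221]
orientation: [-1.202, -2.901, -0.0]
contact_force: [-0.1, 0.1, -0.1]
finger_gap: 0.0556
grasp_force: 30.0
```

```bash
python3 -c "
from h import *
rd(3); go(.5445,-.1528,.21,134.7)
im=arm.get_image('wrist');save(im,'w6.png')"
```

```text
t 14.22 tcp [ 0.546  -0.1504  0.224 ] psi 134.97 F [-0.2  0.2 -0.9] Ftool [0.3 0.  0.9] T [ 0.017 -0.122  0.007] gap 0.0559 gf 30.0
psi0 134.97 shift [-0.0014 -0.0069  0.0351] turn [0.0007 0.0013 0.003 ] |d|mm 14.3 deg 0.3
```

View pics/w6.png

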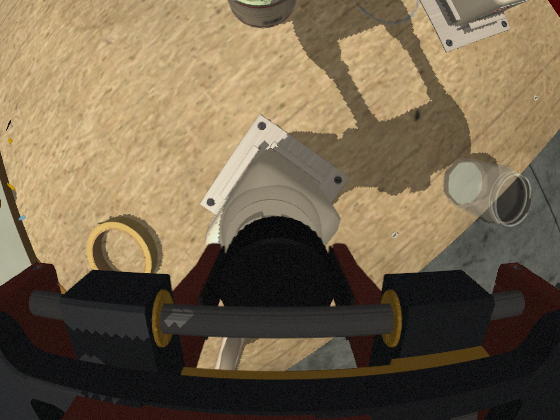

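Emit:
play_rows --moves "-0.0014 -0.007 0 0 0 0 -1;-0.0014 -0.007 0 0 0 0 -1;-0.0014 -0.007 0.01 0 0 0 -1;-0.0014 -0.007 0.016 0 0 0 -1;-0.0014 -0.007 0.016 0 0 0 -1"

```text
clock: 14.68
tcp_pos: [0.5436, -0.1532, 0.215]
orientation: [-1.204, -2.9, 0.0]
contact_force: [-0.4, 1.1, -1.0]
finger_gap: 0.0556
grasp_force: 30.0
```

```bash
python3 -c "
from h import *
rd(3); go(.5445,-.1528,.21,134.7)"
```

```text
t 14.83 tcp [ 0.5439 -0.1532  0.2158] psi 134.93 F [ 0.5 -0.4 -1.2] Ftool [-0.7  0.1  1.2] T [ 0.029 -0.124  0.005] gap 0.0561 gf 30.0
psi0 134.93 shift [-0.0004  0.0018  0.0146] turn [-0.0001 -0.0002  0.0026] |d|mm 5.9 deg 0.2
```

Go down in small steps, feeling for the rim and flange.

Emit:
play_rows --moves "-0.0004 0.0015 0.003 0 0 0 -1;-0.0004 0.0015 0.006 0 0 0 -1;-0.0004 0.0015 0.01 0 0 0 -1;-0.0004 0.0015 0.014 0 0 0 -1;-0.0004 0.0015 0.014 0 0 0 -1"

```text
clock: 15.25
tcp_pos: [0.5443, -0.1528, 0.2099]
orientation: [-1.204, -2.901, 0.0]
contact_force: [0.7, 0.6, -1.8]
finger_gap: 0.0558
grasp_force: 30.0
```

```bash
python3 -c "
from h import *
rd(3)"
```

```text
t 15.40 tcp [ 0.5444 -0.1529  0.2104] psi 134.93 F [-0.3  0.3 -1.3] Ftool [0.5 0.  1.3] T [-0.009 -0.123 -0.013] gap 0.0558 gf 30.0
```

Emit:
play_rows --moves "0 0 0.003 0 0 0 -1;0 0 0.006 0 0 0 -1;0 0 0.009 0 0 0 -1;0 0 0.012 0 0 0 -1;0 0 0.012 0 0 0 -1"

```text
clock: 15.82
tcp_pos: [0.5444, -0.1529, 0.2052]
orientation: [-1.204, -2.901, 0.0]
contact_force: [0.1, -0.0, -1.7]
finger_gap: 0.0557
grasp_force: 30.0
```

```bash
python3 -c "
from h import *
rd(3)"
```

```text
t 15.97 tcp [ 0.5444 -0.1529  0.2056] psi 134.93 F [ 0.1 -0.3 -1.3] Ftool [-0.3 -0.1  1.3] T [ 0.007 -0.081 -0.025] gap 0.0561 gf 30.0
```

Emit:
play_rows --moves "0 0 0.004 0 0 0 -1;0 0 0.008 0 0 0 -1;0 0 0.012 0 0 0 -1;0 0 0.016 0 0 0 -1;0 0 0.018 0 0 0 -1;0 0 0.018 0 0 0 -1"

```text
clock: 16.47
tcp_pos: [0.5446, -0.153, 0.2004]
orientation: [1.203, 2.9, 0.0]
contact_force: [-3.0, 1.0, 8.0]
finger_gap: 0.0556
grasp_force: 30.0
```

```bash
python3 -c "
from h import *
rd(3)"
```

```text
t 16.62 tcp [ 0.5446 -0.153   0.2006] psi 134.93 F [-2.7  0.8  8.1] Ftool [ 2.5 -1.4 -8.2] T [0.174 0.377 0.001] gap 0.0558 gf 30.0
```

Emit:
play_rows --moves "0 0 0.003 0 0 0 -1;0 0 0.006 0 0 0 -1;0 0 0.009 0 0 0 -1;0 0 0.0125 0 0 0 -1;0 0 0.0125 0 0 0 -1"

```text
clock: 17.03
tcp_pos: [0.5447, -0.153, 0.1969]
orientation: [1.202, 2.898, 0.0]
contact_force: [-5.4, 1.8, 14.7]
finger_gap: 0.0554
grasp_force: 30.0
```

```bash
python3 -c "
from h import *
rd(3)"
```

```text
t 17.18 tcp [ 0.5447 -0.153   0.1972] psi 134.93 F [-5.   1.8 13.6] Ftool [  4.8  -2.2 -13.6] T [ 0.282  0.802 -0.001] gap 0.0558 gf 30.0
```

Emit:
play_rows --moves "0 0 0.002 0 0 0 -1;0 0 0.0042 0 0 0 -1;0 0 0.0042 0 0 0 -1;0 0 0.0042 0 0 0.03 -1;0 0 0.0042 0 0 0.06 -1;0 0 0.0042 0 0 0.09 -1;0 0 0.0042 0 0 0.12 -1;0 0 0.0042 0 0 0.12 -1"

```text
clock: 17.85
tcp_pos: [0.5451, -0.1531, 0.1962]
orientation: [1.472, 2.769, 0.001]
contact_force: [-4.4, 2.1, 15.1]
finger_gap: 0.0555
grasp_force: 30.0
```

```bash
python3 -c "
from h import *
rd(3)"
```

```text
t 18.00 tcp [ 0.5451 -0.1531  0.1963] psi 124.12 F [-4.   1.3 15.9] Ftool [  3.2  -2.5 -15.9] T [ 0.272  0.668 -0.082] gap 0.0556 gf 30.0
```

Emit:
play_rows --moves "0 0 0 0 0 0.04 -1;0 0 0 0 0 0.08 -1;0 0 0 0 0 0.12 -1;0 0 0 0 0 0.16 -1;0 0 0 0 0 0.2 -1;0 0 0 0 0 0.24 -1;0 0 0 0 0 0.28 -1;0 0 0 0 0 0.28 -1"

```text
clock: 18.67
tcp_pos: [0.5453, -0.1533, 0.1963]
orientation: [2.042, 2.379, 0.003]
contact_force: [-2.9, -0.2, 15.2]
finger_gap: 0.0556
grasp_force: 30.0
```

```bash
python3 -c "
from h import *
rd(3)"
```

```text
t 18.82 tcp [ 0.5453 -0.1533  0.1963] psi 98.91 F [-3.   0.3 15.8] Ftool [  0.7  -2.8 -15.8] T [ 0.136  0.543 -0.108] gap 0.0556 gf 30.0
```

36° turned; feel for the stop.

Emit:
play_rows --moves "0 0 0 0 0 0.02 -1;0 0 0 0 0 0.04 -1;0 0 0 0 0 0.06 -1;0 0 0 0 0 0.06 -1"

```text
clock: 19.15
tcp_pos: [0.5454, -0.1535, 0.1963]
orientation: [2.149, 2.282, 0.004]
contact_force: [-2.5, 0.5, 15.6]
finger_gap: 0.0563
grasp_force: 30.0
```

```bash
python3 -c "
from h import *
rd(3)"
```

```text
t 19.30 tcp [ 0.5454 -0.1534  0.1963] psi 93.52 F [-2.7  0.3 14.8] Ftool [  0.4  -2.6 -14.9] T [ 0.019  0.488 -0.064] gap 0.0559 gf 30.0
```

Emit:
play_rows --moves "0 0 0 0 0 0.012 -1;0 0 0 0 0 0.024 -1;0 0 0 0 0 0.034 -1;0 0 0 0 0 0.034 -1"

```text
clock: 19.63
tcp_pos: [0.5452, -0.1535, 0.1963]
orientation: [2.209, 2.226, 0.003]
contact_force: [-3.9, 0.4, 14.3]
finger_gap: 0.0557
grasp_force: 30.0
```

```bash
python3 -c "
from h import *
rd(3)"
```

```text
t 19.78 tcp [ 0.5451 -0.1535  0.1963] psi 90.47 F [-3.6 -0.7 15.9] Ftool [ -0.7  -3.6 -16. ] T [-0.01   0.717  0.156] gap 0.0560 gf 30.0
```

Emit:
play_rows --moves "0 0 0 0 0 0.008 -1;0 0 0 0 0 0.015 -1;0 0 0 0 0 0.015 -1"

```text
clock: 20.03
tcp_pos: [0.5449, -0.1534, 0.1963]
orientation: [2.235, 2.2, 0.003]
contact_force: [-4.9, 0.5, 15.5]
finger_gap: 0.056
grasp_force: 30.0
```

```bash
python3 -c "
from h import *
rd(3)"
```

```text
t 20.18 tcp [ 0.5448 -0.1534  0.1963] psi 89.13 F [-4.8 -0.2 16.1] Ftool [ -0.3  -4.7 -16.1] T [0.038 0.947 0.255] gap 0.0559 gf 30.0
```

Emit:
play_rows --moves "0 0 0 0 0 -0.012 -1;0 0 -0.004 0 0 -0.012 -1;0 0 -0.008 0 0 -0.012 -1;0 0 -0.012 0 0 -0.012 -1;0 0 -0.016 0 0 -0.012 -1;0 0 -0.016 0 0 -0.012 -1"

```text
clock: 20.68
tcp_pos: [0.5448, -0.1534, 0.2005]
orientation: [2.215, 2.223, 0.002]
contact_force: [-1.6, -0.6, 7.5]
finger_gap: 0.0554
grasp_force: 30.0
```

```bash
python3 -c "
from h import *
rd(3)"
```

```text
t 20.83 tcp [ 0.5448 -0.1534  0.2005] psi 90.19 F [-1.8 -0.7  8.5] Ftool [-0.7 -1.8 -8.5] T [-0.093  0.323  0.034] gap 0.0556 gf 30.0
```

Emit:
play_rows --moves "0 0 -0.002 0 0 0 -1;0 0 -0.004 0 0 0 -1;0 0 -0.006 0 0 0 -1;0 0 -0.006 0 0 0 -1"

```text
clock: 21.17
tcp_pos: [0.5448, -0.1534, 0.2007]
orientation: [2.217, 2.224, 0.0]
contact_force: [0.9, -2.9, 2.9]
finger_gap: 0.0558
grasp_force: 30.0
```

```bash
python3 -c "
from h import *
rd(3)"
```

```text
t 21.32 tcp [ 0.5448 -0.1533  0.2007] psi 90.19 F [ 2.8 -3.4  3. ] Ftool [-3.5  2.8 -3. ] T [-0.57  -0.453  0.058] gap 0.0557 gf 30.0
```

Emit:
play_rows --moves "0 0 -0.002 0 0 0 -1;0 0 -0.002 0 0 0 0.3;0 0 -0.002 0 0 0 0.6;0 0 -0.002 0 0 0 1;0 0 -0.002 0 0 0 1;0 0 -0.002 0 0 0 1;0 0 -0.002 0 0 0 1;0 0 -0.002 0 0 0 1"

```text
clock: 21.98
tcp_pos: [0.5444, -0.1528, 0.2013]
orientation: [-2.217, -2.225, -0.0]
contact_force: [-0.7, 0.8, 0.6]
finger_gap: 0.0876
grasp_force: 0.0
```

Emit:
play_rows --moves "0 0 -0.01 0 0 0 1;0 0 -0.05 0 0 0 1;0 0 -0.1 0 0 0 1;0 0 -0.17 0 0 0 1;-0.06 0 -0.2 0 0 0 1;-0.12 0 -0.2 0 0 0 1;-0.12 0 -0.2 0 0 0 1;-0.12 0 -0.2 0 0 0 1"

```text
clock: 22.65
tcp_pos: [0.5445, -0.2016, 0.2813]
orientation: [-2.219, -2.223, -0.0]
contact_force: [-0.4, 0.3, -0.2]
finger_gap: 0.0882
grasp_force: 0.0
```

```bash
python3 - <<'E'
from polar import *
from scipy.optimize import least_squares
rd(2)
I=[];Zs=[]
for k in range(4):
    im=arm.get_image('wrist'); I.append(im['image'].astype(float)); Zs.append(im['z_map'])
im['image']=np.mean(I,0).astype('f4'); im['z_map']=np.median(Zs,0)
px,P=cloud(im); m=(np.hypot(P[:,0]-.5445,P[:,1]+.153)<.04)&(P[:,2]>.21)&(P[:,2]<.24); print(m.sum(),np.percentile(P[m][:,2],[5,50,95]))
h=cv2.convexHull(P[m][:,:2].astype('f4'))[:,0]
print(least_squares(lambda p:np.hypot(h[:,0]-p[0],h[:,1]-p[1])-p[2],[.5445,-.153,.028],loss='soft_l1',f_scale=.0005).x)
A=np.c_[P[m][:,:2]-[.5445,-.153],np.ones(m.sum())]; print('tilt',np.linalg.lstsq(A,P[m][:,2],rcond=None)[0])
k=cv2.resize(np.clip(60*np.log1p(im['image'][:,:,::-1]*.5)-20,0,255).astype('u1'),(784,588)); cv2.imwrite('pics/w7.png',k)
E
```

```text
t 22.75 tcp [ 0.5445 -0.2003  0.2809] psi 90.21 F [ 0.2 -0.1 -0.4] Ftool [-0.1  0.2  0.4] T [-0.008 -0.081 -0.012] gap 0.0879 gf 0.0
5311 [0.21892394 0.22043884 0.22129587]
[ 0.5453926  -0.15387439  0.02788675]
tilt [-1.58208978e-04 -7.53551446e-03  2.20319655e-01]
```

View pics/w7.png

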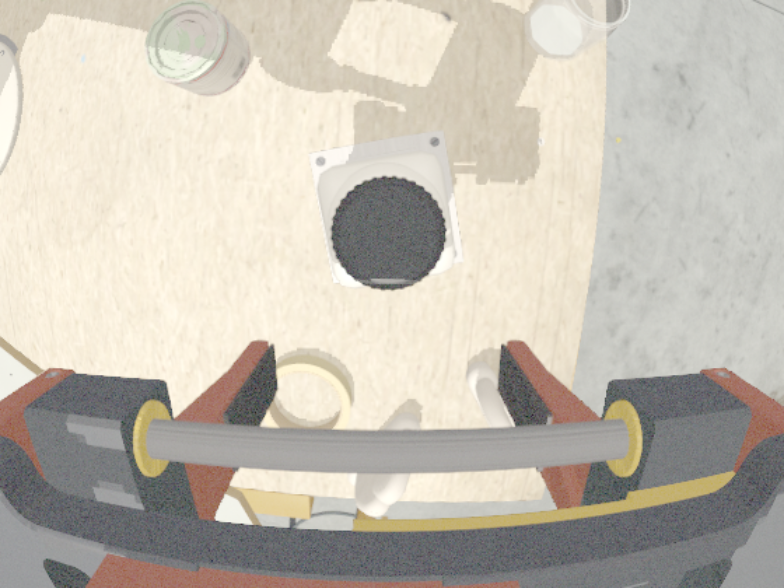

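The cap sits level on the big bottle at (388,232), its top at 0.2205 m against the 0.221 m expected when locked. The tin, jar and tape all stand where they were.

```bash
python3 -c "
from h import *
print(arm.job_done())"
```

```text
the job is handed in; nothing more can be done
None
```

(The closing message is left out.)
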